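# Match the ingredient tubs to their lids and shut them

## Task

Put the red tub and the blue tub each into the stall with the lid of its own colour, standing upright and pushed fully home under the half-open lid, then press each lid down until it is fully shut with its catch pushed in by the tub's rim. Do not force the lids or the stalls, and leave the yellow tub and everything else on the table where it is.

Things in the scene. Friction and masses are not known exactly. Their poses are not given: they have to be found in the camera images.
- red_tub: loose, empty, open round red plastic tub, about 0.22 kg, outside diameter 100 mm (too wide to grip across), 60 mm tall, straight walls 4 mm thick, floor 5 mm thick; origin at the centre of its underside, z up
- red_home (a point): point on the table inside the stall with the red lid: the centre of the tub's underside when the tub is fully home against the back wall. x axis points from the stall's open mouth straight to the back wall, z up
- red_bay: fixed aluminium stall with the red lid, same origin and axes as the red home point: back wall 51 mm beyond it (58 mm high), parallel side fences 107 mm apart, 30 mm high, starting 26 mm before it, with flared guides out to 56 mm before it (about 130 mm apart there), no floor
- red_lid (a joint): angle of the red lid in rad: 0 is shut and level, grows as it opens upward, stop at 1.0. Flat red disc, 108 mm diameter, 7 mm thick, hinged behind the back wall; shut, its centre is over the home point, underside 1.5 mm above the rim of a tub that is home. Stiff hinge (0.2 N m): stays where it is left. Starts half open, overhanging the stall
- red_hinge (a point): middle of the red lid's hinge line, 62 mm beyond the home point, 66 mm above the table; turns with the lid: x axis along the lid from lip to hinge (level, towards the back wall, when shut), y along the hinge. The disc's top face is 2.5 mm above this line when shut
- red_lip (a point): top of the red lid's front tab (40 mm wide), 120 mm from the hinge line, 68.5 mm above the table when shut: the place to press
- red_catch (a joint): black rubber catch under the front of the red lid, 110 mm from the hinge, in m: 0 stands out fully (5 mm below the lid), grows as a tub's rim pushes it in. Resists with 6 N and stays in: with a tub home the last 0.03 rad of the lid needs 8 to 10 N on the lip, and shut it reads about 0.0035. Without a tub home it is not pushed in
- blue_tub: loose, empty, open round blue plastic tub, about 0.22 kg, outside diameter 100 mm (too wide to grip across), 60 mm tall, straight walls 4 mm thick, floor 5 mm thick; origin at the centre of its underside, z up
- blue_home (a point): point on the table inside the stall with the blue lid: the centre of the tub's underside when the tub is fully home against the back wall. x axis points from the stall's open mouth straight to the back wall, z up
- blue_bay: fixed aluminium stall with the blue lid, same origin and axes as the blue home point: back wall 51 mm beyond it (58 mm high), parallel side fences 107 mm apart, 30 mm high, starting 26 mm before it, with flared guides out to 56 mm before it (about 130 mm apart there), no floor
- blue_lid (a joint): angle of the blue lid in rad: 0 is shut and level, grows as it opens upward, stop at 1.0. Flat blue disc, 108 mm diameter, 7 mm thick, hinged behind the back wall; shut, its centre is over the home point, underside 1.5 mm above the rim of a tub that is home. Stiff hinge (0.2 N m): stays where it is left. Starts half open, overhanging the stall
- blue_hinge (a point): middle of the blue lid's hinge line, 62 mm beyond the home point, 66 mm above the table; turns with the lid: x axis along the lid from lip to hinge (level, towards the back wall, when shut), y along the hinge. The disc's top face is 2.5 mm above this line when shut
- blue_lip (a point): top of the blue lid's front tab (40 mm wide), 120 mm from the hinge line, 68.5 mm above the table when shut: the place to press
- blue_catch (a joint): black rubber catch under the front of the blue lid, 110 mm from the hinge, in m: 0 stands out fully (5 mm below the lid), grows as a tub's rim pushes it in. Resists with 6 N and stays in: with a tub home the last 0.03 rad of the lid needs 8 to 10 N on the lip, and shut it reads about 0.0035. Without a tub home it is not pushed in
- yellow_tub: loose yellow tub, same size as the others, with no stall: a bystander, origin at the centre of its underside
- cap: loose green plastic cap, 34 mm diameter, 24 mm tall, between the mouths of the two stalls, origin under its centre
- spice_jar: loose amber jar with a black lid, 40 mm diameter, 85 mm tall, between the two stalls, origin under its centre
- food_can: loose yellow can, 74 mm diameter, 100 mm tall, origin under its centre
- mixing_bowl: loose steel bowl, 160 mm diameter, 75 mm tall, origin under its centre
- oil_bottle: loose green glass bottle, 60 mm diameter, 190 mm tall, beyond the stalls, origin under its centre
- spatula: loose black-handled spatula lying on the table at the robot's left
Mind the look-alikes: they are no part of the job. What is shaped like the blue_bay but turquoise is not meant.

How it is judged:
At the end, for the whole second after the job is handed in: The red and the blue tub stand upright (within 0.06 rad), at rest, each within 7 mm along and across of the home point of the stall with its own colour of lid; each lid is shut (under 0.018 rad) and its catch is pushed in by at least 1.8 mm (x of red_tub in the frame of red_home between -0.007 and 0.007 m and y of red_tub in the frame of red_home between -0.007 and 0.007 m and angle between each of red_tub, blue_tub's own z axis and vertical below 0.06 rad and value of joint each of red_lid, blue_lid below 0.018 rad and value of joint each of red_catch, blue_catch above 0.0018 m and linear speed of each of red_tub, blue_tub below 0.01 m/s and x of blue_tub in the frame of blue_home between -0.007 and 0.007 m and y of blue_tub in the frame of blue_home between -0.007 and 0.007 m); the robot touches nothing.
It fails at once if a bystander (yellow tub, cap, jar, can, bowl, bottle, spatula) is shifted or raised by more than 25 mm (distance of any of yellow_tub, cap, spice_jar, food_can, mixing_bowl, oil_bottle, spatula from where it was at the start of the episode above 0.025 m).
It fails at once if a red or blue tub is tipped over (45 degrees) (angle between any of red_tub, blue_tub's own z axis and vertical above 0.785 rad).
It fails at once if a lid or a stall is forced: the robot presses on it with more than 110 N (contact force between any of the arm, the fingers and red_bay above 110 N or contact force between any of the arm, the fingers and blue_bay above 110 N).
It also fails if it takes over 72 s, if anything falls off the work surface, if the arm or the gripper's body presses on something with over 40 N, if the wrist force passes 120 N, or if a joint passes its speed limit or range.

## Robot

A 6-joint arm with a two-finger parallel gripper is mounted at the origin on the work surface. World frame = base frame: x ahead of the robot, y to its left, z up, the work surface at z = 0. Lengths are in m, angles in rad, forces in N, time in s.
With the tool pointing down it reaches from about 0.4 to 0.825 m from the base axis. Payload 7 kg.
Tool frame: the origin (TCP) lies at the centre of the arm's flange, where the gripper is bolted on; the fingertips stand 178 mm ahead of it and the grasp point (between the pads) lies arm.tcp_to_grasp ahead of it (arm.tcp_to_grasp is the distance from the TCP to the grasp point, in m); z points along the fingers, y is the direction in which the jaws open and shut (so a half turn about z gives the same grasp; the last joint's range is limited). The gripper opens to 88 mm and grips with 3 to 60 N. Pads are 19 mm wide; open, the fingers measure 130 mm over their backs; the gripper's body (78 mm by 193 mm) begins 47 mm behind the grasp point.
Start: joints at [-1.039, 0.359, 0.012, 0, -1.224, -0.288], TCP at [0.163, -0.655, 0.405] pointing down, gripper open.
Joint ranges: [-3.07, 3.07], [-1.43, 2.12], [-1.02, 1.25], [-3.03, 1.67], [-3.05, -0], [-3.03, 3.03]. Speed limits (rad/s): [2.39, 2.39, 3.01, 3.14, 3.14, 3.14].

## Interface

Orientations are given as [roll, pitch, yaw] about the fixed x, y, z axes, in that order (R = Rz(yaw) Ry(pitch) Rx(roll)).
In Python, from station import arm gives the robot as it stands.
- The arm moves only by the tool move_arm, never from a script. Its argument "deltas" is a list of rows, each a list of 6 numbers: the shift along the world's x, y, z in mm, then the turn, a rotation vector about the world's x, y, z in degrees. In form: [[tx, ty, tz, ax, ay, az], ...]. A call has exactly 5 rows; each row shifts and turns the commanded pose from where the row before left it; what a row does not reach is not made up. A row lasts 1/12 s, in which the tool goes at most 41.7 mm and 7.16 degrees, less where a joint would pass 70% of its speed; a pose out of reach is approached as far as the arm can. A call with a gripper value outside its range is refused whole. "claw" is the closure in counts, from 0 (fully open) to 255 (shut), set as the call begins (left out, the last holds). The fingers move at their own pace and stop on an object; "squeeze" is the grip in N (left out, the last holds). Time passes only in rows, so rows that do not move let the fingers close, or fill a call up. It gives the time, the measured TCP pose, the force and the opening at its end, in the units of the state.
- arm.get_state(): the state, without advancing time (a new reading comes with each control period).
- arm.grab_frame(name): name is "scene" or "top" or "wrist"; returns the picture (420x560x3 uint8, red, green, blue); there is no depth.
- arm.calibration(name): a dict with "intrinsics" (3x3 intrinsics, pixels), "k1" (the pictures are not rectified: a ray, as slopes to the right and down, at radius r is drawn at 1 + k1 r^2 times it, then the intrinsics apply), "T" (4x4, takes a point from camera to world coordinates); the wrist camera has in their place "mount" (4x4, takes a point from camera to tool coordinates, whose origin is the TCP and whose axes are the flange's). Camera axes: x right, y up, looking along -z (the intrinsics and any distortion apply to the point x, -y, -z); pixel columns grow to the right and rows downward; lengths in m; the calibration is good to about 2 mm. A picture is of the moment at which its call begins: read the wrist's pose just before it. calibration takes no time and is no camera call.
- arm.job_done(): hands the job in, once; it reports no verdict.
Trained networks look in the newest picture that a camera, given by its name, has taken for a name from the list of things; names that differ only in an ending like _2 or _b are one class to them, and where a whole thing is asked for, a point or a joint stands for the part that bears it (a point fixed in the world has none). Each returns a list of dicts, best first, with "score" (0 to 1); they miss things now and then, are a little off and sometimes report something else, mostly with a low value. They report only what shows in the picture. A call takes as long as a camera call. They do not tell look-alikes from the thing itself.
- arm.spot_in(thing, camera): "xy" ([column, row] in pixels, amid what is visible of it).
- arm.masks_of(thing, camera): "pixels" (420x560 bool, what is visible of it) and "xy" ([column, row] in pixels, amid what is visible of it).
- arm.spot_point(thing, camera): "xy" ([column, row] in pixels: a listed point, or the origin of a listed thing).
The state is a dict: "t": time; "q": joint angles; "qd": joint speeds; "joint_efforts": joint torques, N m; "eef_pos": TCP position; "ee_rot": TCP orientation; "force": force on the tool from outside, world axes, zero at the start; "moment": the same for the moment, N m; "width": finger opening in m.
Only numpy, scipy, OpenCV 4.12 (cv2) and the standard library are available. Lean on these libraries where they do the work, as an engineer would, in place of code of your own. Each camera call takes 0.05 s, during which the arm holds its last target. There are 200 camera calls.

## Working session

There is one attempt and no reset: what is moved stays moved. The work goes in short steps, Python scripts to look and compute and a tool call to move; the robot and the scene stay as the last step left them, time stands still between calls to the robot, and variables do not carry over. Pictures are saved under pics/ and viewed, about 8 in all and at most 12, crops included, and the job is handed in when it is done.

Besides the shell and the picture viewer there is one more tool, called after "Emit:" as name(argument=value, ...), one argument or row to a line, values as JSON. move_arm: Moves the arm, as the interface text tells. Its arguments: {"type":"object","properties":{"deltas":{"type":"array","items":{"type":"array","items":{"type":"number"}}},"claw":{"type":"number"},"squeeze":{"type":"number"}},"required":["deltas"]}

```bash
ls; mkdir -p pics; cat > h.py <<'E'
import numpy as np, cv2
from station import arm
from scipy.spatial.transform import Rotation as R
def campose(n,s=None):
    c=arm.calibration(n)
    if n=="wrist":
        s=s or arm.get_state(); T=np.eye(4); T[:3,3]=s["eef_pos"]; T[:3,:3]=R.from_euler("xyz",s["ee_rot"]).as_matrix()
        T=T@np.array(c["mount"])
    else: T=np.array(c["T"])
    return np.array(c["intrinsics"]),c["k1"],T
def px2w(n,xy,z,s=None):
    K,k1,T=campose(n,s)
    u=np.linalg.inv(K)@[xy[0],xy[1],1]; d=u[:2].copy()
    for _ in range(20): d=u[:2]/(1+k1*(d@d))
    v=T[:3,:3]@[d[0],-d[1],-1]; o=T[:3,3]
    return o+v*(z-o[2])/v[2]
def w2px(n,p,s=None):
    K,k1,T=campose(n,s); q=np.linalg.inv(T)@np.append(p,1)
    d=np.array([q[0],-q[1]])/-q[2]; d=d*(1+k1*(d@d)); return (K@np.append(d,1))[:2]
def save(im,f): cv2.imwrite("pics/"+f,cv2.cvtColor(im,cv2.COLOR_RGB2BGR))
E
python3 - <<'E'
from h import *
np.set_printoptions(precision=3,suppress=True)
print(arm.tcp_to_grasp, {k:v for k,v in arm.get_state().items()})
for n in("top","scene"):
    im=arm.grab_frame(n); save(im,n+"0.png"); print(campose(n)[2])
    if n=="top" or n=="scene":
        for t,z in [("red_tub",0),("blue_tub",0),("yellow_tub",0),("red_home",0),("blue_home",0),("red_hinge",.066),("blue_hinge",.066),("red_lip",.12),("blue_lip",.12),("red_bay",0),("blue_bay",0),("cap",0),("spice_jar",0),("food_can",0),("oil_bottle",0),("mixing_bowl",0),("spatula",0)]:
            for d in arm.spot_point(t,n)[:2]: print(n,t,round(d["score"],2),np.round(d["xy"]),px2w(n,d["xy"],z))
E
```

```text
pics
0.1593 {'t': 0.0, 'q': array([-1.039,  0.359,  0.011, -0.   , -1.224, -0.288]), 'qd': array([-0.   , -0.   , -0.001, -0.001,  0.001, -0.001]), 'joint_efforts': array([  0.001, -58.272,  29.306,   6.997,   0.007,  -0.   ]), 'eef_pos': array([ 0.163, -0.655,  0.404]), 'ee_rot': array([ 3.14 , -0.   , -2.898]), 'force': array([-0.12 , -0.519, -0.229]), 'moment': array([ 0.007, -0.03 , -0.009]), 'width': 0.08776808264175026}
[[ 0.024  0.998 -0.06   0.411]
 [-1.     0.023 -0.008  0.017]
 [-0.007  0.06   0.998  1.741]
 [ 0.     0.     0.     1.   ]]
top red_tub 0.61 [288. 233.] [0.452 0.01  0.   ]
top blue_tub 0.57 [191. 209.] [0.524 0.328 0.   ]
top yellow_tub 0.61 [387. 229.] [ 0.473 -0.315  0.   ]
top blue_home 0.57 [359. 289.] [ 0.277 -0.226  0.   ]
top red_hinge 0.83 [338. 147.] [ 0.727 -0.142  0.066]
top blue_hinge 0.68 [252. 154.] [0.698 0.127 0.066]
top blue_hinge 0.58 [369. 267.] [ 0.35  -0.247  0.066]
top red_lip 0.84 [343. 167.] [ 0.655 -0.154  0.12 ]
top blue_lip 0.62 [251. 177.] [0.618 0.127 0.12 ]
top blue_lip 0.61 [361. 305.] [ 0.237 -0.215  0.12 ]
top red_bay 0.94 [341
[... 1154 characters left out ...]
.12 ]
scene red_lip 0.36 [393. 232.] [0.714 0.299 0.12 ]
scene blue_lip 0.69 [159. 147.] [ 0.268 -0.212  0.12 ]
scene blue_lip 0.59 [318. 210.] [0.598 0.142 0.12 ]
scene red_bay 0.98 [217. 278.] [ 0.652 -0.151  0.   ]
scene blue_bay 0.95 [318. 247.] [0.643 0.136 0.   ]
scene blue_bay 0.94 [164. 179.] [ 0.292 -0.231  0.   ]
scene cap 0.55 [259. 234.] [ 0.556 -0.008  0.   ]
scene spice_jar 0.74 [258. 234.] [ 0.555 -0.009  0.   ]
scene spice_jar 0.66 [274. 274.] [ 0.684 -0.004  0.   ]
scene food_can 0.9 [395. 230.] [0.659 0.362 0.   ]
scene oil_bottle 0.93 [288. 304.] [0.775 0.008 0.   ]
scene mixing_bowl 0.66 [122. 316.] [ 0.678 -0.399  0.   ]
scene spatula 0.88 [402. 181.] [0.509 0.454 0.   ]
```

```bash
python3 - <<'E'
import cv2
a=cv2.imread("pics/top0.png")[110:340,120:460]; cv2.imwrite("pics/topc.png",cv2.resize(a,None,fx=2.3,fy=2.3,interpolation=2))
b=cv2.imread("pics/scene0.png")[120:345,80:440]; cv2.imwrite("pics/scenec.png",cv2.resize(b,None,fx=2.2,fy=2.2,interpolation=2))
E
```

```text
(no output)
```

View pics/topc.png

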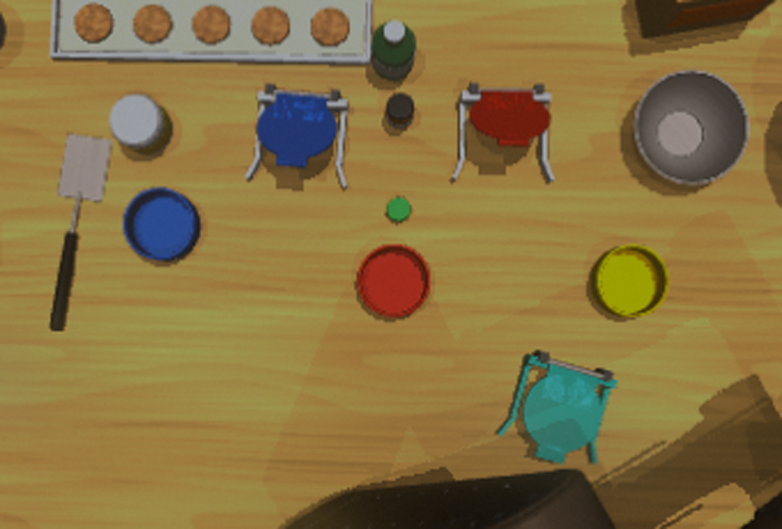

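View pics/scenec.png

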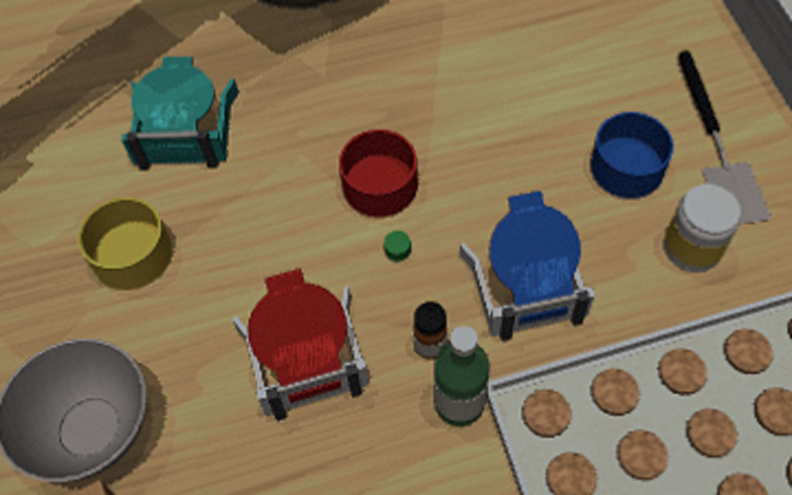

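The top and scene crops agree. The red stall is near (0.66, -0.15) and the blue stall near (0.64, 0.13). The turquoise stall near (0.29, -0.23) is a decoy. The red tub is near (0.455, 0.0), blue near (0.52, 0.33), and yellow near (0.465, -0.32). I'm moving over the middle of the table to look from closer.

Emit:
move_arm(
  deltas=[
    [14,30,2,0,0,-0.7],
    [14,30,2,0,0,-0.7],
    [14,30,2,0,0,-0.7],
    [14,30,2,0,0,-0.7],
    [14,30,2,0,0,-0.7],
  ],
  claw=0,
  squeeze=20,
)

```text
t: 2.22
eef_pos: [0.2332, -0.5037, 0.4147]
ee_rot: [-3.141, 0.0, -2.96]
force: [0.9, -0.5, -0.0]
width: 0.0875
```

Emit:
move_arm(
  deltas=[
    [14,30,2,0,0,-0.7],
    [14,30,2,0,0,-0.7],
    [14,30,2,0,0,-0.7],
    [14,30,2,0,0,-0.7],
    [14,30,2,0,0,-0.7],
  ],
)

```text
t: 2.63
eef_pos: [0.3031, -0.3536, 0.425]
ee_rot: [-3.141, 0.001, -3.021]
force: [0.6, -0.3, 0.2]
width: 0.0874
```

Emit:
move_arm(
  deltas=[
    [14,30,2,0,0,-0.7],
    [14,30,2,0,0,-0.7],
    [14,30,2,0,0,-0.7],
    [14,30,2,0,0,-0.7],
    [14,30,2,0,0,-0.7],
  ],
)

```text
t: 3.05
eef_pos: [0.373, -0.2035, 0.4352]
ee_rot: [-3.141, 0.001, -3.082]
force: [1.1, 0.9, 0.5]
width: 0.0876
```

Emit:
move_arm(
  deltas=[
    [14,30,2,0,0,-0.7],
    [14,30,2,0,0,-0.7],
    [14,30,2,0,0,-0.7],
    [14,30,2,0,0,-0.7],
    [0,0,0,0,0,0],
  ],
)

```text
t: 3.47
eef_pos: [0.4308, -0.0815, 0.4433]
ee_rot: [3.141, 0.002, -3.127]
force: [0.5, 0.1, 0.5]
width: 0.0876
```

```bash
python3 - <<'E'
from h import *
np.set_printoptions(precision=3,suppress=True)
s=arm.get_state(); im=arm.grab_frame("wrist"); save(im,"w1.png"); print(s["t"],s["eef_pos"],s["ee_rot"],s["force"]); K,k,T=campose("wrist",s); print(T,K)
for t,z in [("red_tub",0),("blue_tub",0),("red_hinge",.066),("blue_hinge",.066),("red_lip",.12),("blue_lip",.12),("red_home",0),("blue_home",0),("red_bay",0),("blue_bay",0),("cap",0)]:
    for d in arm.spot_point(t,"wrist")[:2]: print(t,round(d["score"],2),np.round(d["xy"]),px2w("wrist",d["xy"],z,s))
E
```

```text
3.4667 [ 0.431 -0.081  0.443] [ 3.141  0.002 -3.127] [0.455 0.065 0.471]
[[-0.015 -0.966 -0.257  0.362]
 [ 1.    -0.014 -0.004 -0.082]
 [ 0.001 -0.257  0.966  0.421]
 [ 0.     0.     0.     1.   ]] [[367.583   0.    276.414]
 [  0.    367.583 207.569]
 [  0.      0.      1.   ]]
red_tub 0.67 [347. 187.] [0.448 0.002 0.   ]
red_hinge 0.73 [ 65. 196.] [ 0.448 -0.289  0.066]
red_hinge 0.28 [345. 188.] [ 0.436 -0.013  0.066]
blue_hinge 0.67 [97. 79.] [ 0.339 -0.245  0.066]
blue_home 0.33 [ 66. 196.] [ 0.463 -0.326  0.   ]
blue_bay 0.87 [137.  26.] [ 0.281 -0.228  0.   ]
cap 0.75 [339. 269.] [ 0.552 -0.002  0.   ]
```

View pics/w1.png

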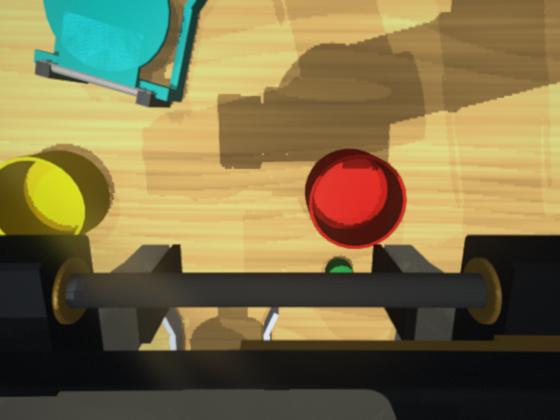

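The wrist view shows the red tub at (355,198), the green cap at (339,267), and the turquoise decoy at top left. The fingers hide the rows below about 240. I'm moving forward so both stalls show in one frame.

Emit:
move_arm(
  deltas=[
    [22,8,1,0,0,0],
    [22,8,1,0,0,0],
    [22,8,1,0,0,0],
    [22,8,1,0,0,0],
    [22,8,1,0,0,0],
  ],
)

```text
t: 4.48
eef_pos: [0.5399, -0.0449, 0.4477]
ee_rot: [3.142, 0.0, -3.13]
force: [-0.2, -0.4, 0.3]
width: 0.088
```

Emit:
move_arm(
  deltas=[
    [22,7,1,0,0,0],
    [22,7,1,0,0,0],
    [22,7,1,0,0,0],
    [22,7,1,0,0,0],
    [0,0,0,0,0,0],
  ],
)

```text
t: 4.9
eef_pos: [0.63, -0.0161, 0.4502]
ee_rot: [-3.141, -0.001, -3.13]
force: [-0.2, -0.6, -0.2]
width: 0.0877
```

```bash
python3 - <<'E'
from h import *
np.set_printoptions(precision=3,suppress=True)
s=arm.get_state(); im=arm.grab_frame("wrist"); save(im,"w2.png"); print(s["t"],s["eef_pos"],s["ee_rot"],s["force"])
import pickle; pickle.dump({k:s[k] for k in("eef_pos","ee_rot")},open("w2.pkl","wb"))
for t,z in [("red_tub",0),("blue_tub",0),("red_hinge",.066),("blue_hinge",.066),("red_lip",.12),("blue_lip",.12),("red_home",0),("blue_home",0),("red_bay",0),("blue_bay",0),("cap",0)]:
    for d in arm.spot_point(t,"wrist")[:2]: print(t,round(d["score"],2),np.round(d["xy"]),px2w("wrist",d["xy"],z,s))
E
```

```text
4.9 [ 0.63  -0.016  0.45 ] [-3.141 -0.001 -3.13 ] [-0.228 -0.585 -0.198]
red_tub 0.92 [293.   6.] [ 0.456 -0.001  0.   ]
red_hinge 0.19 [474. 173.] [0.619 0.179 0.066]
blue_hinge 0.58 [418. 254.] [0.706 0.134 0.066]
red_lip 0.93 [105. 209.] [ 0.646 -0.164  0.12 ]
blue_lip 0.9 [472. 173.] [0.61  0.149 0.12 ]
blue_bay 0.97 [405. 187.] [0.648 0.136 0.   ]
blue_bay 0.63 [289. 103.] [ 0.553 -0.003  0.   ]
cap 0.72 [288. 106.] [ 0.556 -0.004  0.   ]
```

View pics/w2.png

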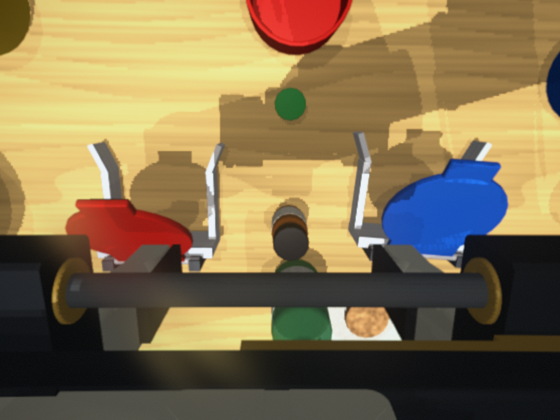

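```bash
python3 - <<'E'
import cv2,numpy as np
a=cv2.imread("pics/w2.png"); l=a[130:275,50:250]; r=a[130:275,330:530]
o=np.vstack([cv2.resize(x,None,fx=4,fy=4,interpolation=cv2.INTER_CUBIC)[:300] if 0 else cv2.resize(x,None,fx=2,fy=2) for x in(l,r)])
o=np.hstack([cv2.resize(l,None,fx=2,fy=2),cv2.resize(r,None,fx=2,fy=2)]); o=cv2.resize(o,(800,580)); 
o=np.vstack([cv2.resize(l[:75],(800,300),interpolation=cv2.INTER_CUBIC),cv2.resize(r[:75],(800,300),interpolation=cv2.INTER_CUBIC)])
cv2.imwrite("pics/w2c.png",o)
E
```

```text
(no output)
```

View pics/w2c.png

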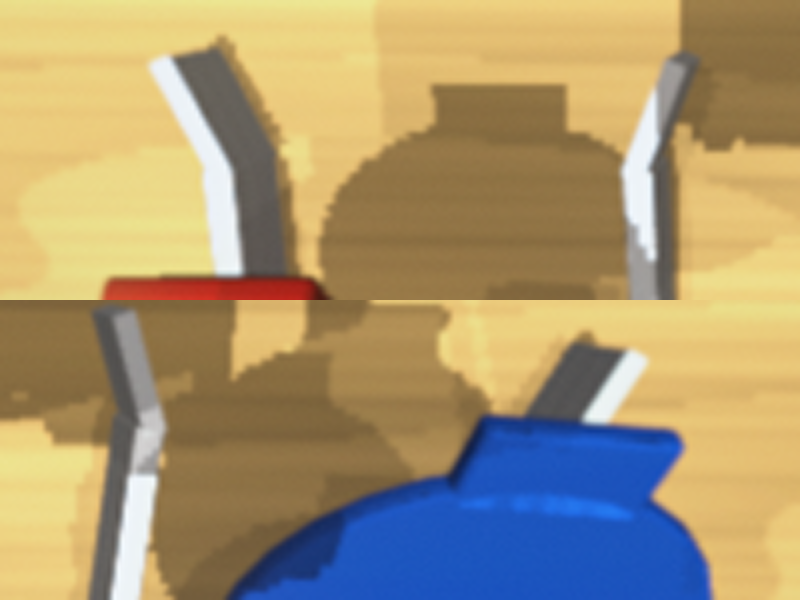

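The crop shows the stall guides. The red inner tips are at about (93,144) and (217,144) with bends at (108,171) and (205.5,173). The blue inner tips are at about (362.5,132.5) and (485.5,142.5) with the left bend at (371,161).

```bash
python3 - <<'E'
from h import *; import pickle
from scipy.optimize import least_squares
np.set_printoptions(precision=4,suppress=True)
s=pickle.load(open("w2.pkl","rb"))
D={"red":[((93,144.5),(-.056,-.065)),((108,171.2),(-.026,-.0535)),((217,143.8),(-.056,.065)),((205.5,173),(-.026,.0535))],
"blue":[((362.5,132.5),(-.056,-.065)),((371.2,161.2),(-.026,-.0535)),((485.5,142.5),(-.056,.065))]}
for n,L in D.items():
    W=np.array([px2w("wrist",p,.03,s)[:2] for p,_ in L]); M=np.array([m for _,m in L])
    # guess which side sign: image right=+y
    f=lambda v:((M@np.array([[np.cos(v[2]),np.sin(v[2])],[-np.sin(v[2]),np.cos(v[2])]])+v[:2])-W).ravel()
    r=least_squares(f,[.65,0,0]); print(n,W*1000,"home",r.x,"res mm",r.fun*1000)
    h=r.x[:2]; e=np.array([np.cos(r.x[2]),np.sin(r.x[2])])
    print(" hinge",h+.062*e)
    for th in(.4,.5,.6):
        for c in ("top","wrist","scene"):
            p=np.append(h+e*(.062-.12*np.cos(th)-.0025*np.sin(th)),.066+.12*np.sin(th)+.0025*np.cos(th)); print(th,c,w2px(c,p,s if c=="wrist" else None))
E
```

```text
red [[ 599.1453 -212.2725]
 [ 627.6464 -199.459 ]
 [ 596.4559  -80.2644]
 [ 628.169   -93.752 ]] home [ 0.6539 -0.1461  0.009 ] res mm [-0.7035  0.7027  0.6903 -0.3403  0.8118 -1.3107 -0.7987  0.9483]
 hinge [ 0.7158 -0.1455]
0.4 top [340.2349 183.5821]
0.4 wrist [123.4536 160.7071]
0.4 scene [208.7628 242.8511]
0.5 top [340.607  181.5374]
0.5 wrist [118.8529 168.4502]
0.5 scene [208.6612 242.5907]
0.6 top [340.9654 179.1406]
0.6 wrist [114.4302 177.8521]
0.6 scene [208.6897 242.811 ]
blue [[582.7321  74.5844]
 [613.0673  86.2182]
 [591.9707 205.6006]] home [ 0.643   0.1367 -0.0694] res mm [-0.0534  1.1897  0.3363 -1.0507 -0.283  -0.139 ]
 hinge [0.7049 0.1324]
0.4 top [246.3132 184.9155]
0.4 wrist [462.3844 152.1681]
0.4 scene [316.24   210.0164]
0.5 top [246.2182 182.8864]
0.5 wrist [467.4905 159.6985]
0.5 scene [317.1003 209.4662]
0.6 top [246.1707 180.5064]
0.6 wrist [472.2349 168.9112]
0.6 scene [318.0759 209.3753]
```

The stall fits leave residuals within about 1.3 mm. Red home is (0.654, -0.146) with yaw 0.01, and blue home is (0.643, 0.137) with yaw -0.07. Next I grip the red tub by its left wall.

Emit:
move_arm(
  deltas=[
    [-35,13,-10,0,0,0],
    [-35,13,-10,0,0,0],
    [-35,13,-10,0,0,0],
    [-35,13,-10,0,0,0],
    [-35,12,-10,0,0,0],
  ],
)

```text
t: 5.92
eef_pos: [0.4503, 0.0471, 0.4011]
ee_rot: [3.141, 0.0, -3.13]
force: [0.2, 0.9, 0.6]
width: 0.0875
```

Emit:
move_arm(
  deltas=[
    [0,0,-30,0,0,0],
    [0,0,-30,0,0,0],
    [0,0,-30,0,0,0],
    [0,0,-10,0,0,0],
    [0,0,0,0,0,0],
  ],
)

```text
t: 6.33
eef_pos: [0.4508, 0.0466, 0.2994]
ee_rot: [-3.14, -0.004, -3.13]
force: [-0.7, 0.1, 1.1]
width: 0.0875
```

```bash
python3 - <<'E'
from h import *
np.set_printoptions(precision=3,suppress=True)
s=arm.get_state(); im=arm.grab_frame("wrist"); print(s["t"],s["eef_pos"],s["ee_rot"],s["force"])
for t in("red_tub",):
    for d in arm.masks_of(t,"wrist")[:1]:
        print(d["score"],px2w("wrist",d["xy"],.03,s)); m=d["pixels"]; ys,xs=np.nonzero(m); i=np.argmax(xs); j=np.argmin(xs); k=np.argmin(ys)
        for q in(i,j,k): print((xs[q],ys[q]),px2w("wrist",(xs[q],ys[q]),.06,s))
im2=arm.grab_frame("top"); save(im2,"t2.png")
for d in arm.spot_point("red_tub","wrist")[:1]: print(px2w("wrist",d["xy"],0,s))
E
```

```text
6.3333 [0.451 0.047 0.299] [-3.14  -0.004 -3.13 ] [-0.71   0.066  1.08 ]
0.93 [0.445 0.001 0.03 ]
(np.int64(285), np.int64(222)) [0.448 0.052 0.06 ]
(np.int64(126), np.int64(214)) [ 0.444 -0.046  0.06 ]
(np.int64(210), np.int64(142)) [0.4   0.007 0.06 ]
[ 0.45 -0.    0.  ]
```

Emit:
move_arm(
  deltas=[
    [0,3,-25,0,0,0],
    [0,0,-25,0,0,0],
    [0,0,-25,0,0,0],
    [0,0,-24,0,0,0],
    [0,0,0,0,0,0],
  ],
)

```text
t: 6.95
eef_pos: [0.4511, 0.0495, 0.2003]
ee_rot: [-3.14, -0.004, -3.131]
force: [-0.3, -0.5, 0.2]
width: 0.0878
```

Emit:
move_arm(
  deltas=[
    [0,0,0,0,0,0],
    [0,0,0,0,0,0],
    [0,0,0,0,0,0],
    [0,0,0,0,0,0],
    [0,0,0,0,0,0],
  ],
  claw=255,
  squeeze=20,
)

```text
t: 7.37
eef_pos: [0.4523, 0.0502, 0.2038]
ee_rot: [3.14, 0.002, -3.13]
force: [-0.4, -0.4, -0.6]
width: 0.0602
```

Emit:
move_arm(
  deltas=[
    [0,0,0,0,0,0],
    [0,0,0,0,0,0],
    [0,0,0,0,0,0],
    [0,0,0,0,0,0],
    [0,0,0,0,0,0],
  ],
)

```text
t: 7.78
eef_pos: [0.4519, 0.05, 0.2027]
ee_rot: [-3.142, -0.0, -3.13]
force: [-0.5, -0.1, 0.9]
width: 0.0261
```

Emit:
move_arm(
  deltas=[
    [0,0,0,0,0,0],
    [0,0,0,0,0,0],
    [0,0,0,0,0,0],
    [0,0,0,0,0,0],
    [0,0,0,0,0,0],
  ],
)

```text
t: 8.2
eef_pos: [0.4518, 0.0499, 0.2026]
ee_rot: [-3.141, -0.0, -3.13]
force: [-0.2, -0.2, -0.0]
width: 0.0055
```

Emit:
move_arm(
  deltas=[
    [0,-5,1,0,0,0],
    [0,-15,0,0,0,0],
    [0,-20,0,0,0,0],
    [0,-20,0,0,0,0],
    [0,-20,0,0,0,0],
  ],
)

```text
t: 8.62
eef_pos: [0.4516, -0.031, 0.2035]
ee_rot: [-3.142, -0.0, -3.129]
force: [0.7, -0.0, -2.5]
width: 0.0054
```

Emit:
move_arm(
  deltas=[
    [3,-20,0,0,0,0],
    [7,-20,0,0,0,0],
    [15,-15,0,0,0,0],
    [20,-10,0,0,0,0],
    [20,-5,0,0,0,0],
  ],
)

```text
t: 9.03
eef_pos: [0.517, -0.1018, 0.2035]
ee_rot: [3.142, -0.001, -3.131]
force: [0.2, 0.5, -2.3]
width: 0.0051
```

```bash
cat > tub.py <<'E'
from h import *
import sys
np.set_printoptions(precision=3,suppress=True)
def look(t,tag=None,cams=("wrist","top","scene")):
    s=arm.get_state(); print(s["t"],s["eef_pos"],s["ee_rot"],s["force"],s["width"])
    for c in cams:
        s=arm.get_state(); im=arm.grab_frame(c)
        if tag: save(im,f"{tag}_{c}.png")
        for d in arm.spot_point(t,c)[:1]: print(c,t,round(d["score"],2),px2w(c,d["xy"],0,s))
look(sys.argv[1],sys.argv[2] if len(sys.argv)>2 else None)
E
python3 tub.py red_tub a
```

```text
9.0333 [ 0.517 -0.102  0.203] [ 3.142 -0.001 -3.131] [ 0.219  0.503 -2.256] 0.005146325569752465
top red_tub 0.52 [ 0.523 -0.141  0.   ]
scene red_tub 0.73 [ 0.531 -0.153  0.   ]
```

Emit:
move_arm(
  deltas=[
    [15,1,0,0,0,0],
    [15,1,0,0,0,0],
    [12,0,0,0,0,0],
    [6,0,-1,0,0,0],
    [0,0,-1,0,0,0],
  ],
)

```text
t: 9.75
eef_pos: [0.5661, -0.0975, 0.2026]
ee_rot: [-3.141, 0.002, -3.129]
force: [1.0, 2.0, 12.5]
width: 0.0052
```

Emit:
move_arm(
  deltas=[
    [0,0,0,0,0,0],
    [0,0,0,0,0,0],
    [0,0,0,0,0,0],
    [0,0,0,0,0,0],
    [0,0,0,0,0,0],
  ],
  claw=128,
)

```text
t: 10.17
eef_pos: [0.5645, -0.098, 0.2017]
ee_rot: [-3.142, -0.0, -3.13]
force: [-0.0, 0.1, 0.8]
width: 0.0332
```

Emit:
move_arm(
  deltas=[
    [0,0,20,0,0,0],
    [0,0,35,0,0,0],
    [-20,-7,35,0,0,0],
    [-40,-10,0,0,0,0],
    [-40,-10,0,0,0,0],
  ],
)

```text
t: 10.58
eef_pos: [0.4649, -0.1251, 0.2932]
ee_rot: [3.141, 0.004, -3.129]
force: [-0.5, -0.0, -0.6]
width: 0.0436
```

```bash
python3 tub.py red_tub b
```

```text
10.5833 [ 0.465 -0.125  0.293] [ 3.141  0.004 -3.129] [-0.529 -0.003 -0.607] 0.043614437574853115
wrist red_tub 0.58 [ 0.565 -0.145  0.   ]
top red_tub 0.71 [ 0.571 -0.141  0.   ]
scene red_tub 0.85 [ 0.581 -0.153  0.   ]
```

Emit:
move_arm(
  deltas=[
    [-15,-5,-10,0,-7,0],
    [-15,-5,-10,0,-7,0],
    [-15,-4,-10,0,-7,0],
    [-15,-4,-10,0,-7,0],
    [-13,-4,-10,0,-7,0],
  ],
)

```text
t: 11.3
eef_pos: [0.4036, -0.1647, 0.2617]
ee_rot: [3.125, 0.546, -3.125]
force: [25.9, 8.0, 17.6]
width: 0.0437
```

Emit:
move_arm(
  deltas=[
    [0,0,0,0,0,0],
    [0,0,0,0,0,0],
    [0,0,-15,0,0,0],
    [0,0,-15,0,0,0],
    [0,0,0,0,0,0],
  ],
)

```text
t: 11.72
eef_pos: [0.3937, -0.1654, 0.2462]
ee_rot: [3.119, 0.526, -3.129]
force: [-0.0, 0.1, -0.3]
width: 0.0434
```

```bash
python3 - <<'E'
from h import *
np.set_printoptions(precision=3,suppress=True)
s=arm.get_state(); print(s)
R0=R.from_euler("xyz",s["ee_rot"]).as_matrix(); print(np.array(s["eef_pos"])+.178*R0[:,2],R0)
E
```

```text
{'t': 11.7167, 'q': array([ 0.058,  0.027, -1.015,  0.2  , -0.003, -1.811]), 'qd': array([-0.001, -0.012,  0.004,  0.055,  0.004, -0.044]), 'joint_efforts': array([ -0.029, -21.019,  18.97 ,   3.208,   1.645,   0.498]), 'eef_pos': array([ 0.394, -0.165,  0.246]), 'ee_rot': array([ 3.119,  0.526, -3.129]), 'force': array([-0.005,  0.07 , -0.343]), 'moment': array([-0.088,  1.747, -0.031]), 'width': 0.04337314440757318}
[ 0.483 -0.16   0.092] [[-0.865 -0.024  0.501]
 [-0.011  1.     0.029]
 [-0.502  0.019 -0.865]]
```

The wrist (q5) is at its limit, so a large tilt is only possible further out. I'll start the push nearly vertical and add tilt as the arm reaches further.

```bash
cat > plan.py <<'E'
from h import *
import sys
# args: tipx tipy tipz(mm) tilt(deg) heading(rad): prints delta mm + rotvec deg from the present pose
def Rt(t,p):
    t=np.radians(t); y=np.array([-np.sin(p),np.cos(p),0]); z=np.array([np.sin(t)*np.cos(p),np.sin(t)*np.sin(p),-np.cos(t)])
    return np.c_[np.cross(y,z),y,z]
s=arm.get_state(); P=np.array(s["eef_pos"])*1000; R0=R.from_euler("xyz",s["ee_rot"]).as_matrix()
np.set_printoptions(precision=1,suppress=True)
print("t",s["t"],"tcp",P,"tip",P+178*R0[:,2],"F",s["force"])
A=list(map(float,sys.argv[1:]))
for i in range(0,len(A),5):
    x,y,z,t,p=A[i:i+5]; Q=Rt(t,p); T=np.array([x,y,z])-178*Q[:,2]
    print("target tcp",T,"delta",T-P,"rot",np.degrees(R.from_matrix(Q@R0.T).as_rotvec())); P,R0=T,Q
E
python3 plan.py 492 -147 90 12 0.01  492 -147 14 12 0.01
```

```text
t 11.7167 tcp [ 393.7 -165.4  246.2] tip [ 482.9 -160.2   92.3] F [-0.   0.1 -0.3]
target tcp [ 455.  -147.4  264.1] delta [61.3 18.  17.9] rot [-1.4 18.1 -0.6]
target tcp [ 455.  -147.4  188.1] delta [  0.   0. -76.] rot [0. 0. 0.]
```

Emit:
move_arm(
  deltas=[
    [12,4,4,-0.3,3.6,-0.1],
    [12,4,4,-0.3,3.6,-0.1],
    [12,4,4,-0.3,3.6,-0.1],
    [12,3,3,-0.3,3.6,-0.1],
    [13,3,3,-0.2,3.7,-0.2],
  ],
)

```text
t: 12.13
eef_pos: [0.4558, -0.1471, 0.2657]
ee_rot: [-3.141, 0.209, -3.13]
force: [0.3, -0.1, -0.3]
width: 0.0434
```

Emit:
move_arm(
  deltas=[
    [0,0,0,0,0,0],
    [0,0,-20,0,0,0],
    [0,0,-20,0,0,0],
    [0,0,-15,0,0,0],
    [0,0,0,0,0,0],
  ],
)

```text
t: 12.55
eef_pos: [0.4536, -0.1475, 0.2074]
ee_rot: [-3.141, 0.207, -3.131]
force: [-0.5, -0.1, 0.5]
width: 0.0434
```

```bash
python3 plan.py 502 -147 14 12 0.01  545 -146.5 14 12 0.01 600 -146 16 35 0.01; python3 -c "
from h import *
print(arm.get_state()['q'])"
```

```text
t 12.55 tcp [ 453.6 -147.5  207.4] tip [ 490.1 -147.2   33.2] F [-0.5 -0.1  0.5]
target tcp [ 465.  -147.4  188.1] delta [ 11.4   0.2 -19.3] rot [ 0.  -0.1 -0. ]
target tcp [ 508.  -146.9  188.1] delta [43.   0.5  0. ] rot [0. 0. 0.]
target tcp [ 497.9 -147.   161.8] delta [-10.1  -0.2 -26.3] rot [  0.2 -23.    0. ]
[ 0.1080379   0.22142445 -0.7722684   0.05629889 -0.37162219 -1.71867658]
```

Emit:
move_arm(
  deltas=[
    [5,0,-10,0,0,0],
    [6,0,-9,0,0,0],
    [8,0,0,0,0,0],
    [8,0,0,0,0,0],
    [8,0,0,0,0,0],
  ],
)

```text
t: 12.97
eef_pos: [0.4901, -0.1477, 0.1915]
ee_rot: [-3.141, 0.211, -3.131]
force: [-1.1, -0.7, -0.6]
width: 0.0437
```

Emit:
move_arm(
  deltas=[
    [8,0,0,0,0,0],
    [8,0,0,0,0,0],
    [3,0,0,0,0,0],
    [0,0,0,0,0,0],
    [0,0,0,0,0,0],
  ],
)

```text
t: 13.38
eef_pos: [0.5085, -0.1477, 0.1914]
ee_rot: [3.142, 0.212, -3.131]
force: [-0.2, 0.6, 0.5]
width: 0.0434
```

```bash
python3 plan.py 585 -146 16 35 0.01 ; python3 tub.py red_tub c; python3 -c "
from h import *
print(arm.get_state()['q'])"
```

```text
t 13.3833 tcp [ 508.5 -147.7  191.4] tip [ 545.9 -147.3   17.4] F [-0.2  0.6  0.5]
target tcp [ 482.9 -147.   161.8] delta [-25.6   0.7 -29.6] rot [  0.2 -22.8  -0. ]
13.3833 [ 0.508 -0.148  0.191] [ 3.142  0.212 -3.131] [-0.215  0.608  0.54 ] 0.043428539522837345
wrist red_tub 0.63 [ 0.599 -0.148  0.   ]
top red_tub 0.71 [ 0.594 -0.138  0.   ]
scene red_tub 0.78 [ 0.606 -0.152  0.   ]
[ 0.09471545  0.31928599 -0.67378751  0.04925008 -0.36729667 -1.69903597]
```

```bash
python3 plan.py 585 -146 17 27 0.01 603 -146 17 27 0.01
```

```text
t 13.6833 tcp [ 508.  -147.7  191.3] tip [ 545.4 -147.3   17.3] F [0.3 0.5 0.1]
target tcp [ 504.2 -146.8  175.6] delta [ -3.8   0.9 -15.7] rot [  0.2 -14.9  -0. ]
target tcp [ 522.2 -146.8  175.6] delta [18.  0.  0.] rot [0. 0. 0.]
```

Emit:
move_arm(
  deltas=[
    [-1,0,-3,0,-3,0],
    [-1,0,-3,0,-3,0],
    [-1,1,-3,0,-3,0],
    [0,0,-3,0,-3,0],
    [0,0,-3,0,-3,0],
  ],
)

```text
t: 14.1
eef_pos: [0.5066, -0.1569, 0.1797]
ee_rot: [3.118, 0.463, -3.124]
force: [-2.1, 0.2, -2.1]
width: 0.0436
```

Emit:
move_arm(
  deltas=[
    [4,0,0,0,0,0],
    [3,0,0,0,0,0],
    [3,0,0,0,0,0],
    [0,0,0,0,0,0],
    [0,0,0,0,0,0],
  ],
)

```text
t: 14.52
eef_pos: [0.5182, -0.1567, 0.1802]
ee_rot: [3.116, 0.465, -3.13]
force: [-0.1, 0.4, 0.2]
width: 0.0436
```

```bash
python3 plan.py 603 -146 17 27 0.01; python3 tub.py red_tub d
```

```text
t 14.5167 tcp [ 518.2 -156.7  180.2] tip [ 598.  -151.2   21.1] F [-0.1  0.4  0.2]
target tcp [ 522.2 -146.8  175.6] delta [ 3.9  9.9 -4.6] rot [-1.3 -0.4 -0.8]
14.5167 [ 0.518 -0.157  0.18 ] [ 3.116  0.465 -3.13 ] [-0.122  0.353  0.228] 0.04364384498904868
wrist red_tub 0.96 [ 0.647 -0.151  0.   ]
top red_tub 0.8 [ 0.655 -0.143  0.   ]
scene red_tub 0.51 [0.661 0.351 0.   ]
```

Emit:
move_arm(
  deltas=[
    [2,1,0,0,0,0],
    [2,1,0,0,0,0],
    [1,1,0,0,0,0],
    [1,0,0,0,0,0],
    [0,0,0,0,0,0],
  ],
)

```text
t: 15.23
eef_pos: [0.5236, -0.1543, 0.1799]
ee_rot: [3.115, 0.463, -3.13]
force: [-4.6, -0.5, 3.2]
width: 0.0441
```

```bash
python3 plan.py 603 -146 17 27 0.01; python3 tub.py red_tub e
```

```text
t 15.2333 tcp [ 523.6 -154.3  179.9] tip [ 603.1 -148.6   20.7] F [-4.6 -0.5  3.2]
target tcp [ 522.2 -146.8  175.6] delta [-1.4  7.5 -4.3] rot [-1.4 -0.5 -0.8]
15.2333 [ 0.524 -0.154  0.18 ] [ 3.115  0.463 -3.13 ] [-4.561 -0.495  3.244] 0.04408595462362316
top red_tub 0.69 [ 0.664 -0.15   0.   ]
```

Emit:
move_arm(
  deltas=[
    [1,0,0,0,0,0],
    [1,0,0,0,0,0],
    [0,0,0,0,0,0],
    [0,0,0,0,0,0],
    [0,0,0,0,0,0],
  ],
)

```text
t: 15.95
eef_pos: [0.5245, -0.1544, 0.1796]
ee_rot: [3.115, 0.462, -3.131]
force: [-10.5, 0.5, 6.8]
width: 0.0435
```

Emit:
move_arm(
  deltas=[
    [-8,0,0,0,0,0],
    [-12,0,0,0,0,0],
    [-12,0,0,0,0,0],
    [-12,0,0,0,0,0],
    [0,0,10,0,0,0],
  ],
  claw=255,
)

```text
t: 16.37
eef_pos: [0.4789, -0.1555, 0.1887]
ee_rot: [3.112, 0.46, -3.132]
force: [0.4, 0.6, 0.2]
width: 0.0163
```

```bash
python3 plan.py 570 -146 195 0 0.01 645 -146 195 0 0.01; python3 tub.py red_tub f;python3 - <<'E'
from h import *
im=arm.grab_frame("scene")
for n in("red_lip","red_hinge"):
  for d in arm.spot_point(n,"scene")[:1]: print(n,d)
im=cv2.imread("pics/f_scene.png")[180:320,150:290]; cv2.imwrite("pics/fs.png",cv2.resize(im,None,fx=4,fy=4,interpolation=2))
E
```

```text
t 16.3667 tcp [ 478.9 -155.5  188.7] tip [ 557.9 -149.4   29.3] F [0.4 0.6 0.2]
target tcp [ 570. -146.  373.] delta [ 91.1   9.5 184.3] rot [-1.9 26.4 -0.4]
target tcp [ 645. -146.  373.] delta [75.  0.  0.] rot [0. 0. 0.]
16.3667 [ 0.479 -0.155  0.189] [ 3.112  0.46  -3.132] [0.447 0.59  0.219] 0.016267950194844522
wrist red_tub 0.69 [ 0.649 -0.151  0.   ]
top red_tub 0.62 [ 0.66  -0.147  0.   ]
scene red_tub 0.31 [0.539 0.181 0.   ]
red_lip {'xy': [210.3, 247.8], 'score': 0.76}
red_hinge {'xy': [222.7, 294.6], 'score': 0.86}
```

View pics/fs.png

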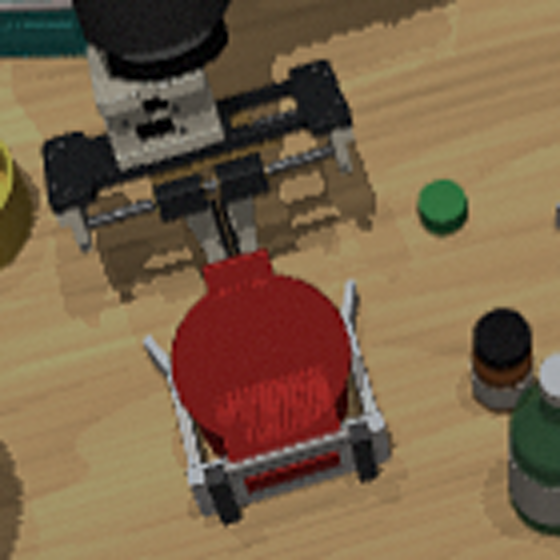

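The scene crop shows the red tub under its lid, with the lid still steeply open and its tab around (209,246). The bystanders haven't moved. Next I go above the lip with the fingers closed.

Emit:
move_arm(
  deltas=[
    [10,2,37,-0.4,5.3,-0.1],
    [15,2,37,-0.4,5.3,-0.1],
    [20,2,37,-0.4,5.3,-0.1],
    [23,2,37,-0.4,5.3,0],
    [23,2,36,-0.3,5.2,0],
  ],
)

```text
t: 17.23
eef_pos: [0.5603, -0.1468, 0.3424]
ee_rot: [3.136, 0.072, -3.128]
force: [2.0, -0.2, -1.4]
width: 0.0006
```

Emit:
move_arm(
  deltas=[
    [28,0,0,0,0,0],
    [28,0,0,0,0,0],
    [27,0,0,0,0,0],
    [0,0,0,0,0,0],
    [0,0,0,0,0,0],
  ],
)

```text
t: 17.65
eef_pos: [0.6443, -0.1467, 0.3386]
ee_rot: [3.136, 0.073, -3.128]
force: [-0.9, -0.1, -0.3]
width: 0.0004
```

```bash
python3 plan.py 654 -146 195 0 0.01 654 -146 165 0 0.01 645 -146 151 0 0.01 630 -146 134 0 .01
```

```text
t 17.65 tcp [ 644.3 -146.7  338.6] tip [ 657.3 -145.5  161.1] F [-0.9 -0.1 -0.3]
target tcp [ 654. -146.  373.] delta [ 9.7  0.7 34.4] rot [-0.4  4.2 -0.2]
target tcp [ 654. -146.  343.] delta [  0.   0. -30.] rot [0. 0. 0.]
target tcp [ 645. -146.  329.] delta [ -9.   0. -14.] rot [0. 0. 0.]
target tcp [ 630. -146.  312.] delta [-15.   0. -17.] rot [0. 0. 0.]
```

Emit:
move_arm(
  deltas=[
    [-3,0,-5,0,0,0],
    [-5,0,-5,0,0,0],
    [-5,0,-5,0,0,0],
    [-5,0,-5,0,0,0],
    [-5,0,-6,0,0,0],
  ],
)

```text
t: 18.07
eef_pos: [0.6194, -0.1469, 0.3144]
ee_rot: [3.136, 0.076, -3.128]
force: [1.2, -0.2, 1.1]
width: 0.0005
```

```bash
python3 plan.py; python3 - <<'E'
from h import *
s=arm.get_state(); im=arm.grab_frame("scene"); save(im,"g.png")
im=im[160:320,130:330]; save(cv2.resize(im,None,fx=3,fy=3,interpolation=2),"gs.png")
E
```

```text
t 18.0667 tcp [ 619.4 -146.9  314.4] tip [ 633.  -145.7  136.9] F [ 1.2 -0.2  1.1]
```

View pics/gs.png

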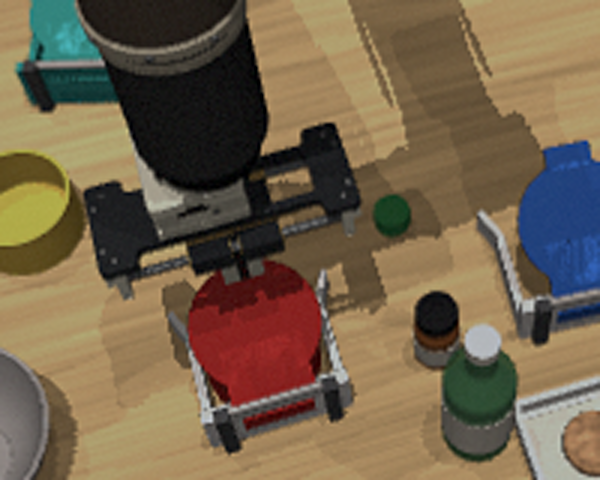

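The fingers are on the red tab and the lid is going down with about 1 N. I'm continuing along the arc.

Emit:
move_arm(
  deltas=[
    [-3,0,-5,0,0,0],
    [-3,0,-5,0,0,0],
    [-3,0,-5,0,0,0],
    [-3,0,-6,0,0,0],
    [-2,0,-6,0,0,0],
  ],
)

```text
t: 18.53
eef_pos: [0.606, -0.1469, 0.2867]
ee_rot: [3.136, 0.075, -3.128]
force: [-1.1, 0.5, 2.4]
width: 0.0004
```

Emit:
move_arm(
  deltas=[
    [-2,0,-6,0,0,0],
    [-2,0,-6,0,0,0],
    [-1,0,-6,0,0,0],
    [-1,0,-6,0,0,0],
    [0,0,-4,0,0,0],
  ],
)

```text
t: 18.95
eef_pos: [0.6, -0.1468, 0.2582]
ee_rot: [3.136, 0.074, -3.128]
force: [-0.4, 0.3, 1.7]
width: 0.0003
```

```bash
python3 plan.py
```

```text
t 18.95 tcp [ 600.  -146.8  258.2] tip [ 613.2 -145.6   80.7] F [-0.4  0.3  1.7]
```

Emit:
move_arm(
  deltas=[
    [-1,0,-3,0,0,0],
    [-1,0,-3,0,0,0],
    [-1,0,-2,0,0,0],
    [0,0,-1,0,0,0],
    [0,0,0,0,0,0],
  ],
)

```text
t: 19.37
eef_pos: [0.5976, -0.1468, 0.2507]
ee_rot: [3.136, 0.076, -3.127]
force: [-0.2, 0.2, 3.0]
width: 0.0005
```

Emit:
move_arm(
  deltas=[
    [0,0,-1,0,0,0],
    [0,0,-1,0,0,0],
    [0,0,-1,0,0,0],
    [0,0,0,0,0,0],
    [0,0,0,0,0,0],
  ],
)

```text
t: 19.78
eef_pos: [0.5975, -0.1468, 0.248]
ee_rot: [3.136, 0.076, -3.127]
force: [-0.5, 0.2, 5.5]
width: 0.0005
```

```bash
python3 plan.py
```

```text
t 19.7833 tcp [ 597.5 -146.8  248. ] tip [ 611.  -145.7   70.5] F [-0.5  0.2  5.5]
```

Emit:
move_arm(
  deltas=[
    [0,0,-1,0,0,0],
    [0,0,-1,0,0,0],
    [0,0,0,0,0,0],
    [0,0,0,0,0,0],
    [0,0,0,0,0,0],
  ],
)

```text
t: 20.2
eef_pos: [0.5974, -0.1468, 0.2466]
ee_rot: [3.136, 0.076, -3.127]
force: [-2.9, 0.8, 10.2]
width: 0.0004
```

Emit:
move_arm(
  deltas=[
    [0,0,-1,0,0,0],
    [0,0,-1,0,0,0],
    [0,0,0,0,0,0],
    [0,0,0,0,0,0],
    [0,0,0,0,0,0],
  ],
)

```text
t: 20.62
eef_pos: [0.5974, -0.1468, 0.2463]
ee_rot: [3.137, 0.077, -3.127]
force: [-8.8, 3.9, 23.2]
width: 0.0005
```

Emit:
move_arm(
  deltas=[
    [0,0,-1,0,0,0],
    [0,0,0,0,0,0],
    [0,0,0,0,0,0],
    [0,0,0,0,0,0],
    [0,0,0,0,0,0],
  ],
)

```text
t: 21.03
eef_pos: [0.5973, -0.1468, 0.2461]
ee_rot: [3.137, 0.078, -3.126]
force: [-10.7, 5.2, 30.8]
width: 0.0005
```

Emit:
move_arm(
  deltas=[
    [0,0,15,0,0,0],
    [0,0,30,0,0,0],
    [0,0,35,0,0,0],
    [0,0,40,0,0,0],
    [0,0,40,0,0,0],
  ],
)

```text
t: 21.45
eef_pos: [0.5967, -0.1468, 0.4036]
ee_rot: [3.136, 0.074, -3.128]
force: [0.9, 0.2, 0.2]
width: 0.0004
```

```bash
python3 plan.py; python3 - <<'E'
from h import *
np.set_printoptions(precision=3,suppress=True)
for c in("top","scene"):
  arm.grab_frame(c)
  for t,z in(("red_lip",.0685),("red_hinge",.066),("blue_tub",0),("cap",0)):
    for d in arm.spot_point(t,c)[:1]: print(c,t,round(d["score"],2),d["xy"],px2w(c,d["xy"],z))
  h=np.array([.654,-.146,0]);
  for th in(0,.05,.1,.2): print(c,th,w2px(c,h+[.062-.12*np.cos(th),0,.066+.12*np.sin(th)+.0025]))
E
```

```text
t 21.45 tcp [ 596.7 -146.8  403.6] tip [ 609.8 -145.6  226. ] F [0.9 0.2 0.2]
top blue_tub 0.94 [190.1, 208.5] [0.525 0.331 0.   ]
top 0 [338.511 187.945]
top 0.05 [338.702 187.69 ]
top 0.1 [338.895 187.338]
top 0.2 [339.288 186.344]
scene red_lip 0.71 [208.8, 247.0] [ 0.591 -0.15   0.069]
scene red_hinge 0.56 [220.5, 293.3] [ 0.721 -0.15   0.066]
scene blue_tub 0.73 [362.8, 194.6] [0.521 0.322 0.   ]
scene cap 0.53 [260.4, 230.5] [ 0.547 -0.001  0.   ]
scene 0 [210.593 248.289]
scene 0.05 [210.311 247.294]
scene 0.1 [210.052 246.394]
scene 0.2 [209.611 244.889]
```

```bash
python3 plan.py 522 280 122 0 -0.07
```

```text
t 21.95 tcp [ 597.3 -146.8  400.9] tip [ 610.2 -145.7  223.4] F [-0.6 -0.5 -0.4]
target tcp [522. 280. 300.] delta [ -75.3  426.8 -100.9] rot [-0.2  4.2 -4.8]
```

Emit:
move_arm(
  deltas=[
    [-6,28,0,0,0.4,-0.5],
    [-6,28,0,0,0.4,-0.5],
    [-6,28,0,0,0.4,-0.5],
    [-6,28,0,0,0.4,-0.5],
    [-6,28,0,0,0.4,-0.5],
  ],
  claw=0,
)

```text
t: 22.37
eef_pos: [0.5669, -0.0057, 0.4015]
ee_rot: [3.137, 0.039, 3.111]
force: [0.1, 0.6, 0.4]
width: 0.0279
```

Emit:
move_arm(
  deltas=[
    [-5,29,0,0,0.4,-0.5],
    [-5,29,0,0,0.4,-0.5],
    [-5,29,0,0,0.4,-0.5],
    [-5,29,0,0,0.5,-0.4],
    [-5,29,0,0,0.5,-0.4],
  ],
)

```text
t: 22.78
eef_pos: [0.5418, 0.1396, 0.4017]
ee_rot: [3.139, 0.001, 3.072]
force: [1.2, 1.0, 0.2]
width: 0.0619
```

Emit:
move_arm(
  deltas=[
    [-4,28,-15,0,0,0],
    [-4,28,-20,0,0,0],
    [-4,28,-20,0,0,0],
    [-4,28,-20,0,0,0],
    [-4,28,-25,0,0,0],
  ],
)

```text
t: 23.2
eef_pos: [0.5221, 0.2796, 0.3017]
ee_rot: [3.138, 0.003, 3.072]
force: [1.2, -0.5, -0.6]
width: 0.0871
```

Emit:
move_arm(
  deltas=[
    [0,0,0,0,0,0],
    [0,0,0,0,0,0],
    [0,0,0,0,0,0],
    [0,0,0,0,0,0],
    [0,0,0,0,0,0],
  ],
)

```text
t: 23.62
eef_pos: [0.5227, 0.2775, 0.3032]
ee_rot: [3.137, 0.003, 3.071]
force: [1.1, -0.8, -0.7]
width: 0.0876
```

```bash
python3 - <<'E'
from h import *
np.set_printoptions(precision=3,suppress=True)
s=arm.get_state(); im=arm.grab_frame("wrist"); print(s["t"],s["eef_pos"],s["ee_rot"],s["force"],s["width"])
for d in arm.masks_of("blue_tub","wrist")[:1]:
        print(d["score"]); m=d["pixels"]; ys,xs=np.nonzero(m)
        for q in(np.argmax(xs),np.argmin(xs),np.argmin(ys)): print((xs[q],ys[q]),px2w("wrist",(xs[q],ys[q]),.06,s))
for d in arm.spot_point("blue_tub","wrist")[:1]: print(px2w("wrist",d["xy"],0,s))
E
```

```text
23.6167 [0.523 0.278 0.303] [3.137 0.003 3.071] [ 1.094 -0.829 -0.713] 0.0875735297795617
0.79
(np.int64(430), np.int64(203)) [0.517 0.375 0.06 ]
(np.int64(274), np.int64(193)) [0.504 0.279 0.06 ]
(np.int64(330), np.int64(133)) [0.47  0.314 0.06 ]
[0.52  0.326 0.   ]
```

Emit:
move_arm(
  deltas=[
    [0,2,-30,0,0,0],
    [0,0,-30,0,0,0],
    [0,0,-25,0,0,0],
    [0,0,-17,0,0,0],
    [0,0,0,0,0,0],
  ],
)

```text
t: 24.18
eef_pos: [0.5214, 0.2788, 0.197]
ee_rot: [-3.141, -0.002, 3.071]
force: [-0.4, 0.6, 0.3]
width: 0.0876
```

Emit:
move_arm(
  deltas=[
    [0,0,0,0,0,0],
    [0,0,0,0,0,0],
    [0,0,0,0,0,0],
    [0,0,0,0,0,0],
    [0,0,0,0,0,0],
  ],
  claw=255,
)

```text
t: 24.6
eef_pos: [0.5226, 0.2804, 0.2015]
ee_rot: [3.137, 0.003, 3.072]
force: [0.5, 0.6, 0.1]
width: 0.0601
```

Emit:
move_arm(
  deltas=[
    [0,0,0,0,0,0],
    [0,0,0,0,0,0],
    [0,0,0,0,0,0],
    [0,0,0,0,0,0],
    [0,0,0,0,0,0],
  ],
)

```text
t: 25.02
eef_pos: [0.5224, 0.2802, 0.2003]
ee_rot: [3.138, 0.002, 3.072]
force: [0.3, 0.2, -1.2]
width: 0.0264
```

Emit:
move_arm(
  deltas=[
    [0,0,0,0,0,0],
    [0,0,0,0,0,0],
    [0,0,0,0,0,0],
    [0,0,0,0,0,0],
    [0,0,0,0,0,0],
  ],
)

```text
t: 25.43
eef_pos: [0.5223, 0.2802, 0.2002]
ee_rot: [3.138, 0.002, 3.072]
force: [-0.5, -0.3, -1.8]
width: 0.0044
```

```bash
python3 tub.py blue_tub h
```

```text
25.4333 [0.522 0.28  0.2  ] [3.138 0.002 3.072] [-0.542 -0.284 -1.774] 0.004377414360896328
top blue_tub 0.56 [0.536 0.326 0.   ]
scene blue_tub 0.97 [0.534 0.326 0.   ]
```

Emit:
move_arm(
  deltas=[
    [0,-5,1,0,0,0],
    [0,-15,0,0,0,0],
    [0,-20,0,0,0,0],
    [0,-20,0,0,0,0],
    [0,-20,0,0,0,0],
  ],
)

```text
t: 26.15
eef_pos: [0.5219, 0.1984, 0.2011]
ee_rot: [3.139, 0.001, 3.072]
force: [0.3, -0.2, -2.1]
width: 0.004
```

Emit:
move_arm(
  deltas=[
    [0,-20,0,0,0,0],
    [0,-20,0,0,0,0],
    [0,-20,0,0,0,0],
    [0,-20,0,0,0,0],
    [0,-15,0,0,0,0],
  ],
)

```text
t: 26.57
eef_pos: [0.5216, 0.1028, 0.2012]
ee_rot: [3.139, 0.001, 3.071]
force: [0.2, 0.2, -2.9]
width: 0.0041
```

Emit:
move_arm(
  deltas=[
    [6,-7,0,0,0,0],
    [10,-3,0,0,0,0],
    [8,0,0,0,0,0],
    [2,0,-1,0,0,0],
    [0,0,-1,0,0,0],
  ],
)

```text
t: 26.98
eef_pos: [0.5503, 0.0958, 0.2001]
ee_rot: [3.138, 0.005, 3.073]
force: [1.3, -4.3, 14.9]
width: 0.0041
```

```bash
python3 tub.py blue_tub i
```

```text
26.9833 [0.55  0.096 0.2  ] [3.138 0.005 3.073] [ 1.33  -4.256 14.856] 0.004082186578870342
scene blue_tub 0.75 [0.553 0.146 0.   ]
```

Emit:
move_arm(
  deltas=[
    [0,0,0,0,0,0],
    [0,0,0,0,0,0],
    [0,0,0,0,0,0],
    [0,0,0,0,0,0],
    [0,0,0,0,0,0],
  ],
  claw=128,
)

```text
t: 27.7
eef_pos: [0.548, 0.0952, 0.1989]
ee_rot: [3.139, 0.001, 3.072]
force: [-0.9, 0.3, -1.1]
width: 0.0319
```

Emit:
move_arm(
  deltas=[
    [0,0,20,0,0,0],
    [0,0,35,0,0,0],
    [-20,7,35,0,0,0],
    [-40,10,0,0,0,0],
    [-40,10,0,0,0,0],
  ],
)

```text
t: 28.12
eef_pos: [0.4483, 0.1226, 0.2907]
ee_rot: [3.136, 0.005, 3.07]
force: [-1.7, 1.9, 0.3]
width: 0.0441
```

```bash
python3 tub.py blue_tub j; python3 plan.py 480 148 90 12 -0.07 480 148 17 12 -0.07  535 144 17 12 -0.07 578 141.5 19 26 -.07
```

```text
28.1167 [0.448 0.123 0.291] [3.136 0.005 3.07 ] [-1.741  1.856  0.283] 0.04407176063509868
wrist blue_tub 0.64 [0.555 0.144 0.   ]
top blue_tub 0.83 [0.555 0.148 0.   ]
scene blue_tub 0.89 [0.555 0.148 0.   ]
t 28.4167 tcp [448.9 122.4 289.5] tip [449.4 123.1 111.5] F [ 1.1 -0.1 -0.4]
target tcp [443.1 150.6 264.1] delta [ -5.8  28.1 -25.4] rot [ -1.  -11.8  -0.1]
target tcp [443.1 150.6 191.1] delta [  0.   0. -73.] rot [0. 0. 0.]
target tcp [498.1 146.6 191.1] delta [55. -4.  0.] rot [0. 0. 0.]
target tcp [500.2 147.  179. ] delta [  2.1   0.4 -12.1] rot [ -1. -14.  -0.]
```

Emit:
move_arm(
  deltas=[
    [-2,7,-5,-0.2,-3,0],
    [-2,7,-5,-0.2,-3,0],
    [-2,7,-5,-0.2,-3,0],
    [0,7,-5,-0.4,-2.8,0],
    [0,0,-5,0,0,0],
  ],
)

```text
t: 28.83
eef_pos: [0.4424, 0.1505, 0.2634]
ee_rot: [-3.141, 0.21, 3.074]
force: [-0.6, -1.7, -0.8]
width: 0.0435
```

Emit:
move_arm(
  deltas=[
    [0,0,-20,0,0,0],
    [0,0,-20,0,0,0],
    [0,0,-20,0,0,0],
    [0,0,-13,0,0,0],
    [0,0,0,0,0,0],
  ],
)

```text
t: 29.25
eef_pos: [0.4424, 0.1487, 0.1884]
ee_rot: [-3.137, 0.204, 3.073]
force: [-0.6, -1.2, 1.1]
width: 0.0439
```

```bash
python3 plan.py 535 144 17 12 -0.07 578 141.5 19 26 -.07; python3 -c "
from h import *
print(arm.get_state()['q'])"
```

```text
t 29.25 tcp [442.4 148.7 188.4] tip [478.4 145.3  14.1] F [-0.6 -1.2  1.1]
target tcp [498.1 146.6 191.1] delta [55.7 -2.1  2.7] rot [ 0.3 -0.3 -0. ]
target tcp [500.2 147.  179. ] delta [  2.1   0.4 -12.1] rot [ -1. -14.  -0.]
[ 0.71952777  0.23414632 -1.00601222  0.67058296 -0.23954146 -3.00551774]
```

Joint 6 is close to its limit at this heading. I'll turn the tool about 11° in yaw, which stays inside the two-contact span, and use only about 18° of tilt.

```bash
python3 plan.py 480 135.5 18 12 0.12 530 132 18 12 0.12 560 131.5 18 18 .12 589 130.5 18 18 .12
```

```text
t 29.25 tcp [442.4 148.7 188.4] tip [478.4 145.3  14.1] F [-0.6 -1.2  1.1]
target tcp [443.3 131.1 192.1] delta [  0.8 -17.6   3.7] rot [ 0.3 -0.3 10.9]
target tcp [493.3 127.6 192.1] delta [50.  -3.5  0. ] rot [0. 0. 0.]
target tcp [505.4 124.9 187.3] delta [12.1 -2.7 -4.8] rot [ 0.7 -6.  -0. ]
target tcp [534.4 123.9 187.3] delta [29. -1.  0.] rot [0. 0. 0.]
```

Emit:
move_arm(
  deltas=[
    [0,-4,1,0,0,2.2],
    [0,-4,1,0,0,2.2],
    [0,-4,1,0,0,2.2],
    [0,-4,1,0,0,2.2],
    [0,-2,0,0,0,2.1],
  ],
)

```text
t: 29.67
eef_pos: [0.4434, 0.1314, 0.196]
ee_rot: [-3.142, 0.209, -3.02]
force: [0.1, -0.2, -0.4]
width: 0.044
```

```bash
python3 plan.py 530 132 18 12 0.12 560 131.5 18 18 .12 589 130.5 18 18 .12; python3 -c "
from h import *
print(arm.get_state()['q'])"
```

```text
t 29.6667 tcp [443.4 131.4 196. ] tip [480.1 135.8  21.8] F [ 0.1 -0.2 -0.4]
target tcp [493.3 127.6 192.1] delta [49.8 -3.8 -3.8] rot [ 0.  -0.  -0.1]
target tcp [505.4 124.9 187.3] delta [12.1 -2.7 -4.8] rot [ 0.7 -6.  -0. ]
target tcp [534.4 123.9 187.3] delta [29. -1.  0.] rot [0. 0. 0.]
[ 0.71104663  0.21293679 -0.97733284  0.51641907 -0.23596667 -2.65489674]
```

Emit:
move_arm(
  deltas=[
    [10,-1,-1,0,0,0],
    [10,-1,-1,0,0,0],
    [10,-1,-1,0,0,0],
    [10,-1,-1,0,0,0],
    [10,0,0,0,0,0],
  ],
)

```text
t: 30.08
eef_pos: [0.4933, 0.1275, 0.1915]
ee_rot: [3.142, 0.208, -3.022]
force: [-2.6, -0.5, 2.2]
width: 0.044
```

Emit:
move_arm(
  deltas=[
    [3,-1,-1,0.1,-1.2,0],
    [3,-1,-1,0.1,-1.2,0],
    [2,-1,-1,0.2,-1.2,0],
    [2,0,-1,0.2,-1.2,0],
    [2,0,-1,0.1,-1.2,0],
  ],
)

```text
t: 30.5
eef_pos: [0.5142, 0.1234, 0.1993]
ee_rot: [-3.135, 0.286, -3.016]
force: [-14.7, 15.9, -0.3]
width: 0.0438
```

```bash
python3 plan.py 560 131.5 18 18 .12 589 130.5 18 18 .12; python3 tub.py blue_tub k; python3 -c "
from h import *
print(arm.get_state()['q'])"
```

```text
t 30.5 tcp [514.2 123.4 199.3] tip [564.1 128.4  28.6] F [-14.7  15.9  -0.3]
target tcp [505.4 124.9 187.3] delta [ -8.8   1.5 -12.1] rot [ 0.6 -1.6 -0.2]
target tcp [534.4 123.9 187.3] delta [29. -1.  0.] rot [0. 0. 0.]
30.5 [0.514 0.123 0.199] [-3.135  0.286 -3.016] [-14.711  15.853  -0.346] 0.04376005145204739
wrist blue_tub 0.6 [0.615 0.138 0.   ]
top blue_tub 0.79 [0.616 0.141 0.   ]
scene blue_tub 0.55 [0.611 0.139 0.   ]
[ 0.40257684  0.26510888 -0.99491725  1.18402892 -0.09528181 -3.02358903]
```

```bash
python3 plan.py 562 128.5 22 10 .17 588 127 22 10 .17
```

```text
t 30.8 tcp [516.  122.  200.6] tip [566.4 126.4  30. ] F [-3.4  5.9  0. ]
target tcp [531.5 123.3 197.3] delta [15.5  1.3 -3.3] rot [-0.4  6.5  2.9]
target tcp [557.5 121.8 197.3] delta [26.  -1.5  0. ] rot [0. 0. 0.]
```

Emit:
move_arm(
  deltas=[
    [3,0,0,0,1.3,0.6],
    [3,0,0,0,1.3,0.6],
    [3,0,-1,0,1.3,0.6],
    [3,0,-1,-0.2,1.3,0.6],
    [3,1,-1,-0.2,1.3,0.5],
  ],
)

```text
t: 31.22
eef_pos: [0.5374, 0.1169, 0.2035]
ee_rot: [-3.122, 0.224, -2.989]
force: [1.7, -1.1, 0.3]
width: 0.0438
```

```bash
python3 plan.py 588 127 20 10 .17;  python3 -c "
from h import *
print(arm.get_state()['q'],arm.get_state()['force'])"
```

```text
t 31.2167 tcp [537.4 116.9 203.5] tip [577.  119.3  30. ] F [ 1.7 -1.1  0.3]
target tcp [557.5 121.8 195.3] delta [20.2  4.9 -8.2] rot [0.7 3.  1.2]
[ 0.59182145  0.31804506 -0.74012174  0.34875717 -0.3362896  -2.33212548] [ 1.68640709 -1.13439957  0.32300408]
```

```bash
python3 tub.py blue_tub l; python3 - <<'E'
import cv2,numpy as np
a=cv2.resize(cv2.imread("pics/l_wrist.png"),(400,300)); b=cv2.resize(cv2.imread("pics/l_scene.png")[140:290,230:430],(400,300))
cv2.imwrite("pics/lv.png",np.hstack([a,b]))
E
```

```text
31.2167 [0.537 0.117 0.203] [-3.122  0.224 -2.989] [ 1.686 -1.134  0.323] 0.04382485554237114
wrist blue_tub 0.88 [ 0.631  0.136 -0.   ]
top blue_tub 0.43 [0.627 0.154 0.   ]
scene blue_tub 0.65 [0.63  0.128 0.   ]
```

View pics/lv.png

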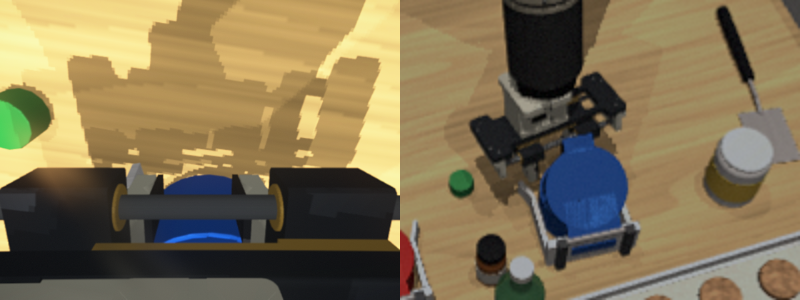

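Wrist and scene views show the blue tub mostly in, at about x 0.63, with the fingers behind it and clear of the lid. About 14 mm remain.

Emit:
move_arm(
  deltas=[
    [-3,2,-1,0,0,0],
    [-1,3,-2,0,0,0],
    [1,3,-2,0,0,0],
    [3,1,-1,0,0,0],
    [3,0,0,0,0,0],
  ],
)

```text
t: 31.93
eef_pos: [0.5403, 0.1254, 0.1971]
ee_rot: [-3.119, 0.227, -2.989]
force: [-1.3, -1.4, -0.4]
width: 0.0438
```

Emit:
move_arm(
  deltas=[
    [3,0,0,0,0,0],
    [3,0,0,0,0,0],
    [2,0,0,0,0,0],
    [2,0,0,0,0,0],
    [0,0,0,0,0,0],
  ],
)

```text
t: 32.35
eef_pos: [0.5507, 0.1254, 0.1973]
ee_rot: [-3.119, 0.227, -2.989]
force: [-0.6, -0.3, -0.4]
width: 0.0435
```

```bash
python3 plan.py 588 127 20 10 .17; python3 tub.py blue_tub m
```

```text
t 32.35 tcp [550.7 125.4 197.3] tip [590.9 127.5  23.9] F [-0.6 -0.3 -0.4]
target tcp [557.5 121.8 195.3] delta [ 6.8 -3.6 -2. ] rot [0.7 3.2 1.3]
32.35 [0.551 0.125 0.197] [-3.119  0.227 -2.989] [-0.586 -0.305 -0.399] 0.04353083535892139
wrist blue_tub 0.69 [0.64  0.135 0.   ]
top blue_tub 0.37 [0.64  0.139 0.   ]
scene blue_tub 0.47 [0.651 0.14  0.   ]
```

Emit:
move_arm(
  deltas=[
    [1,0,0,0,0,0],
    [1,0,0,0,0,0],
    [1,0,0,0,0,0],
    [0,0,0,0,0,0],
    [0,0,0,0,0,0],
  ],
)

```text
t: 33.07
eef_pos: [0.5525, 0.1251, 0.1972]
ee_rot: [-3.119, 0.226, -2.989]
force: [-7.5, 1.2, 4.9]
width: 0.0434
```

Emit:
move_arm(
  deltas=[
    [1,0,0,0,0,0],
    [1,0,0,0,0,0],
    [0,0,0,0,0,0],
    [0,0,0,0,0,0],
    [0,0,0,0,0,0],
  ],
)

```text
t: 33.48
eef_pos: [0.5533, 0.1249, 0.1972]
ee_rot: [-3.118, 0.224, -2.989]
force: [-19.3, 5.6, 12.4]
width: 0.044
```

Emit:
move_arm(
  deltas=[
    [-8,0,0,0,0,0],
    [-12,0,0,0,0,0],
    [-12,0,0,0,0,0],
    [-14,0,0,0,0,0],
    [-14,0,10,0,0,0],
  ],
  claw=255,
)

```text
t: 33.9
eef_pos: [0.4941, 0.1247, 0.206]
ee_rot: [-3.118, 0.225, -2.989]
force: [-0.4, -0.8, 0.3]
width: 0.0157
```

```bash
python3 tub.py blue_tub n;  python3 plan.py 550 139 165 2 0.0 618 138.5 165 2 0.0 598 139.8 75 2 0; python3 -c "
from h import *
print(arm.get_state()['q'])"
```

```text
33.9 [0.494 0.125 0.206] [-3.118  0.225 -2.989] [-0.43  -0.824  0.342] 0.015730677848355745
top blue_tub 0.44 [0.642 0.142 0.   ]
scene blue_tub 0.53 [0.648 0.133 0.   ]
t 34.2 tcp [495.9 125.7 207.5] tip [536.2 127.9  34.1] F [ 0.3 -0.4  0.8]
target tcp [543.8 139.  342.9] delta [ 47.9  13.3 135.4] rot [ 0.4 11.1 -8.5]
target tcp [611.8 138.5 342.9] delta [68.  -0.5  0. ] rot [0. 0. 0.]
target tcp [591.8 139.8 252.9] delta [-20.    1.3 -90. ] rot [0. 0. 0.]
[ 0.64648103  0.25791577 -0.85114702  0.44456564 -0.29806262 -2.48240635]
```

Emit:
move_arm(
  deltas=[
    [8,2,28,0,2.2,-1.7],
    [9,3,28,0,2.2,-1.7],
    [10,3,28,0,2.2,-1.7],
    [10,3,27,0.2,2.2,-1.7],
    [11,2,25,0.2,2.3,-1.7],
  ],
)

```text
t: 34.62
eef_pos: [0.5441, 0.1383, 0.3432]
ee_rot: [-3.141, 0.037, -3.14]
force: [0.8, 0.9, -0.8]
width: 0.0006
```

Emit:
move_arm(
  deltas=[
    [23,0,0,0,0,0],
    [23,0,0,0,0,0],
    [22,0,0,0,0,0],
    [0,0,0,0,0,0],
    [0,0,0,0,0,0],
  ],
)

```text
t: 35.03
eef_pos: [0.6123, 0.1374, 0.34]
ee_rot: [-3.139, 0.037, -3.14]
force: [-0.2, -0.2, -0.2]
width: 0.0003
```

```bash
python3 plan.py 618 138.5 150 2 0.0; python3 - <<'E'
from h import *
print(arm.get_state()['q'])
b=arm.grab_frame("scene")[140:290,230:430]; save(cv2.resize(b,(600,450)),"o.png")
E
```

```text
t 35.0333 tcp [612.3 137.4 340. ] tip [618.9 136.9 162.1] F [-0.2 -0.2 -0.2]
target tcp [611.8 138.5 327.9] delta [ -0.5   1.1 -12.1] rot [ 0.2  0.1 -0.1]
[ 0.53842325  0.31759857 -0.21320071  0.0253584  -1.01010407 -2.12128967]
```

View pics/o.png

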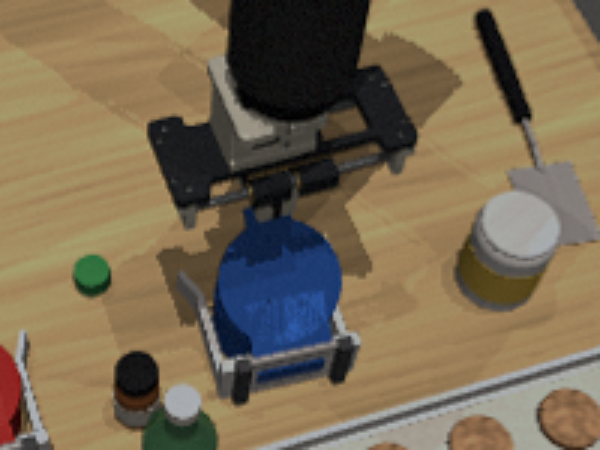

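The closed fingers stand above the blue tab, and the cap, jar, can and spatula are in place. Pressing now.

Emit:
move_arm(
  deltas=[
    [0,1,-6,0,0,0],
    [0,0,-6,0,0,0],
    [-1,0,-6,0,0,0],
    [-2,0,-6,0,0,0],
    [-2,0,-6,0,0,0],
  ],
)

```text
t: 35.5
eef_pos: [0.6057, 0.1388, 0.3109]
ee_rot: [-3.139, 0.038, -3.139]
force: [-0.8, 0.9, 1.7]
width: 0.0004
```

Emit:
move_arm(
  deltas=[
    [-2,1,-6,0,0,0],
    [-2,0,-6,0,0,0],
    [-2,0,-6,0,0,0],
    [-2,1,-6,0,0,0],
    [-2,0,-6,0,0,0],
  ],
)

```text
t: 35.92
eef_pos: [0.596, 0.1407, 0.2809]
ee_rot: [-3.139, 0.038, -3.139]
force: [-1.3, -0.5, 1.3]
width: 0.0003
```

Emit:
move_arm(
  deltas=[
    [-1,0,-6,0,0,0],
    [-1,0,-6,0,0,0],
    [-1,0,-6,0,0,0],
    [-1,0,-3,0,0,0],
    [-1,0,-2,0,0,0],
  ],
)

```text
t: 36.33
eef_pos: [0.5913, 0.1407, 0.2579]
ee_rot: [-3.139, 0.038, -3.139]
force: [0.3, 0.5, 0.8]
width: 0.0005
```

```bash
python3 plan.py
```

```text
t 36.3333 tcp [591.3 140.7 257.9] tip [598.1 140.3  80.1] F [0.3 0.5 0.8]
```

Emit:
move_arm(
  deltas=[
    [0,0,-3,0,0,0],
    [0,0,-3,0,0,0],
    [0,0,-2,0,0,0],
    [0,0,-1,0,0,0],
    [0,0,-1,0,0,0],
  ],
)

```text
t: 36.75
eef_pos: [0.591, 0.1407, 0.2489]
ee_rot: [-3.139, 0.038, -3.139]
force: [-4.4, 0.5, 7.2]
width: 0.0007
```

Emit:
move_arm(
  deltas=[
    [0,0,-1,0,0,0],
    [0,0,-1,0,0,0],
    [0,0,0,0,0,0],
    [0,0,0,0,0,0],
    [0,0,0,0,0,0],
  ],
)

```text
t: 37.17
eef_pos: [0.591, 0.1407, 0.2469]
ee_rot: [-3.139, 0.038, -3.139]
force: [-3.3, 1.5, 5.4]
width: 0.0004
```

```bash
python3 plan.py
```

```text
t 37.1667 tcp [591.  140.7 246.9] tip [597.8 140.3  69. ] F [-3.3  1.5  5.4]
```

Emit:
move_arm(
  deltas=[
    [0,0,-1,0,0,0],
    [0,0,-1,0,0,0],
    [0,0,0,0,0,0],
    [0,0,0,0,0,0],
    [0,0,0,0,0,0],
  ],
)

```text
t: 37.58
eef_pos: [0.5909, 0.1407, 0.2465]
ee_rot: [-3.139, 0.039, -3.138]
force: [-9.4, -0.2, 18.5]
width: 0.0007
```

Emit:
move_arm(
  deltas=[
    [0,0,-1,0,0,0],
    [0,0,-1,0,0,0],
    [0,0,0,0,0,0],
    [0,0,0,0,0,0],
    [0,0,0,0,0,0],
  ],
)

```text
t: 38.0
eef_pos: [0.5908, 0.1407, 0.2463]
ee_rot: [-3.139, 0.04, -3.138]
force: [-16.6, 0.2, 33.3]
width: 0.0005
```

Emit:
move_arm(
  deltas=[
    [0,0,15,0,0,0],
    [0,0,30,0,0,0],
    [0,0,35,0,0,0],
    [0,0,35,0,0,0],
    [0,0,35,0,0,0],
  ],
)

```text
t: 38.42
eef_pos: [0.5909, 0.1405, 0.3941]
ee_rot: [-3.139, 0.038, -3.139]
force: [-0.0, 0.8, -1.2]
width: 0.0
```

Emit:
move_arm(
  deltas=[
    [-25,-20,0,0,0,0],
    [-25,-20,0,0,0,0],
    [-25,-20,0,0,0,0],
    [-25,-20,0,0,0,0],
    [0,0,0,0,0,0],
  ],
)

```text
t: 38.83
eef_pos: [0.4872, 0.0578, 0.3926]
ee_rot: [-3.14, 0.037, -3.14]
force: [-1.4, 0.4, -0.6]
width: 0.0006
```

Emit:
move_arm(
  deltas=[
    [0,0,0,0,0,0],
    [0,0,0,0,0,0],
    [0,0,0,0,0,0],
    [0,0,0,0,0,0],
    [0,0,0,0,0,0],
  ],
)

```text
t: 39.25
eef_pos: [0.4918, 0.0611, 0.392]
ee_rot: [-3.139, 0.038, -3.139]
force: [0.8, 0.4, -0.5]
width: 0.0002
```

```bash
python3 plan.py; python3 - <<'E'
from h import *
a=arm.grab_frame("scene"); save(cv2.resize(a[150:330,100:380],(784,504),interpolation=2),"end.png")
b=arm.grab_frame("top")
np.set_printoptions(precision=3,suppress=True)
for c,im in(("scene",a),("top",b)):
  for t in("red_tub","blue_tub","yellow_tub","cap","spice_jar","food_can","oil_bottle","mixing_bowl","spatula"):
    for d in arm.spot_point(t,c)[:1]: print(c,t,round(d["score"],2),px2w(c,d["xy"],0))
E
```

```text
t 39.25 tcp [491.8  61.1 392. ] tip [498.4  60.7 214.2] F [ 0.8  0.4 -0.5]
scene blue_tub 0.59 [0.651 0.138 0.   ]
scene cap 0.66 [0.55  0.001 0.   ]
scene food_can 0.79 [0.657 0.356 0.   ]
scene mixing_bowl 0.64 [ 0.677 -0.406  0.   ]
scene spatula 0.93 [0.514 0.452 0.   ]
top blue_tub 0.42 [0.661 0.352 0.   ]
top yellow_tub 0.56 [ 0.467 -0.323  0.   ]
top spice_jar 0.49 [ 0.689 -0.004  0.   ]
top food_can 0.76 [0.671 0.359 0.   ]
top oil_bottle 0.72 [0.776 0.003 0.   ]
top mixing_bowl 0.91 [ 0.68  -0.415  0.   ]
top spatula 0.55 [0.509 0.45  0.   ]
```

View pics/end.png

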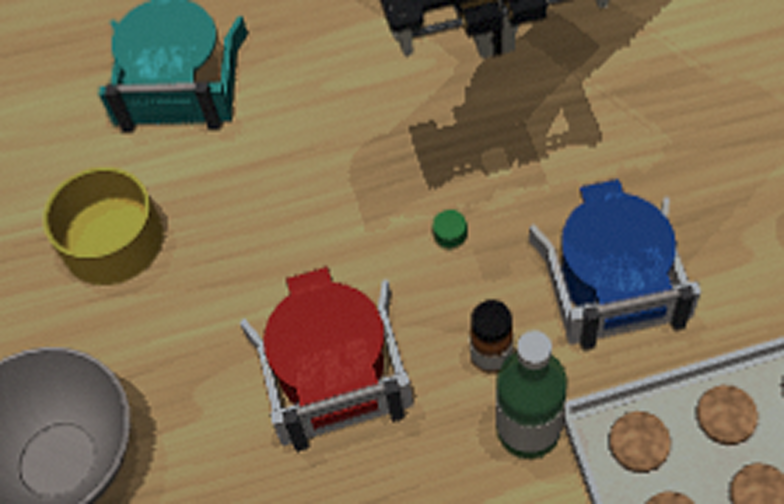

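```bash
python3 -c "
from station import arm
print(arm.job_done())"
```

```text
the job is handed in; nothing more can be done
None
```

I handed the job in at about 39 s, with the red and blue tubs in their own stalls and both lids pressed shut. For each tub I gripped the wall, moved it in front of its stall and pushed it against the back wall with the part-open fingers. I then pressed the lid's tab down with closed fingers.

**What the last checks showed**
- **Tubs home:** both pushes ended in a firm stop, at 10 N on the red tub and 19 N on the blue. At that point the fingertips were about the same distance from home in both stalls (50 mm).
- **Lids shut:** both tips stopped at about 68.5 mm, which is the shut height. The force rose to about 31 N on red and 33 N on blue without further travel, well under the 110 N limit.
- **Final picture:** both lids look level, and the arm is clear of everything.
- **Bystanders:** every position I could measure at the end is within about 20 mm of its start, close to the scatter between cameras. The oil bottle, spice jar and yellow tub were measured in only one view.

**What was not confirmed**
- **Catches:** I could not see them. Just before the stop I read 5 to 7 N on blue and 5 to 10 N on red. That is above the hinge alone (about 2 N), so a rim was pushing, but at the low end of the 8 to 10 N expected.
- **Tubs under the shut lids:** these are mostly hidden, so the detectors were unreliable. One took the food can for the blue tub, and the red tub was not found at all in the last pictures.

During the blue push, joint 6 came close to its limit. I turned the tool and reduced the tilt to get clear of it. A force of about 15 N along and across also showed briefly at that point.

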